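# Shift the packing conveyor into third gear

### The arm

A 7-joint arm with a two-finger parallel gripper is mounted at the origin on the work surface. World frame = base frame: x ahead of the robot, y to its left, z up, the work surface at z = 0. Lengths are in m, angles in rad, forces in N, time in s.
With the tool pointing down it reaches from about 0.4 to 0.85 m from the base axis. Payload 10.4 kg.
Tool frame: the origin (TCP) lies between the finger pads; the fingertips stand 25 mm ahead of it and the grasp point (between the pads) lies 6 mm ahead of it; x points along the fingers, y is the direction in which the jaws open and shut, and the axes are right-handed (so a half turn about x gives the same grasp; the last joint's range is limited). The gripper opens to 87 mm and grips with 3 to 60 N. Pads are 19 mm wide; open, the fingers measure 117 mm over their backs; the gripper's body (75 mm by 190 mm) begins 51 mm behind the grasp point.
Start: joints at [1.269, 0.332, -0.065, 1.46, 0.022, 1.35, -0.088], TCP at [0.172, -0.601, 0.248] pointing down, gripper open.
Joint ranges: [-2.6, 2.6], [-0.5, 2.12], [-1.47, 1.34], [0.16, 2.42], [-1.27, 4.41], [0.06, 2.06], [-2.6, 2.6]. Speed limits (rad/s): [2.22, 2.22, 2.79, 2.79, 3.14, 3.14, 3.14].

### API

Orientations are given as a unit quaternion [x, y, z, w].
In Python, from bench import r gives the robot as it stands.
- The arm moves only by the shell command python3 -m pendant 'ROWS' [FORCE]. ROWS is JSON, a list of rows, each an object with "translation": the shift along the world's x, y, z in cm, a list of three; "angular": the turn, a rotation vector about the world's x, y, z in degrees, a list of three; "hand": the opening, from -1 (shut) to 1 (fully open). In form: [{"translation": [dx, dy, dz], "angular": [wx, wy, wz], "hand": hand}, ...]. A call has 1 to 20 rows; each row shifts and turns the commanded pose from where the row before left it; what a row does not reach is not made up. A row lasts 1/10 s, in which the tool goes at most 50 mm and 8.59 degrees, less where a joint would pass 70% of its speed; a pose out of reach is approached as far as the arm can. A call is refused whole if a number of a shift passes 5 or a number of a turn 8.59, either way. A call with a gripper value outside its range is refused whole. The fingers move at their own pace and stop on an object; FORCE is the grip in N (left out, the last holds). Time passes only in rows, so rows that do not move let the fingers close. It gives the time, the measured TCP pose, the force and the opening at its end, in the units of the state.
- r.read_state(): the state, without advancing time (a new reading comes with each control period).
- r.camera(name): name is "scene" or "top" or "wrist"; returns the picture (420x560x3 uint8, red, green, blue); there is no depth.
- r.camera_info(name): a dict with "fx", "fy", "cx", "cy" (pixels), "rvec" (rotation vector, rad) and "tvec" (3), from world to camera coordinates, as OpenCV has them; the wrist camera has in their place "mount" (4x4, takes a point from camera to tool coordinates, whose origin is the TCP and whose axes are the tool frame's). Camera axes: x right, y down, z forward; pixel columns grow to the right and rows downward; lengths in m; the calibration is good to about 2 mm. The wrist camera is an equidistant fisheye: a pixel r from the principal point sees the ray r / f radians off the axis. A picture is of the moment at which its call begins: read the wrist's pose just before it. camera_info takes no time and is no camera call.
- r.close_job(): hands the job in, once; it reports no verdict.
Trained networks look in the newest picture that a camera, given by its name, has taken for a name from the list of things; names that differ only in an ending like _2 or _b are one class to them, and where a whole thing is asked for, a point or a joint stands for the part that bears it (a point fixed in the world has none). Each returns a list of dicts, best first, with "confidence" (0 to 1); they miss things now and then, are a little off and sometimes report something else, mostly with a low value. They report only what shows in the picture. A call takes as long as a camera call.
- r.find_in(camera, name): "point" ([row, column] in pixels, amid what is visible of it).
- r.mark_of(camera, name): "point" ([row, column] in pixels: a listed point, or the origin of a listed thing).
The state is a dict: "time": time; "joint_positions": joint angles; "joint_vel": joint speeds; "joint_torque": joint torques, N m; "ee_pos": TCP position; "eef_rot": TCP orientation; "ft_force": force on the tool from outside, world axes, zero at the start; "torque": the same for the moment, N m; "width": finger opening in m.
Only numpy, scipy, OpenCV 4.12 (cv2) and the standard library are available. Lean on these libraries where they do the work, as an engineer would, in place of code of your own. Each camera call takes 0.05 s, during which the arm holds its last target.

### The job

Put the conveyor's gear lever into third: from wherever it stands in the left-hand track of the H-shaped gate, bring it to the cross-slot, push it across to the right, then push it forward (away from the robot) until it is fully home in the slot marked with three dots, and leave it there. Only push the red knob or its stick with the outside of the fingers: do not take hold of it or let it come between the fingers, and never let the lever enter the rear right reverse slot with the four red dots. Leave the cups, bowls, saucer and brush where they stand.

Things in the scene. Friction and masses are not known exactly. Their poses are not given: they have to be found in the camera images.
- selector: Fixed blue gear selector housing, 160 (x) x 150 (y) x 103 mm high (12 mm high foot strips widen it to 172 x 190), bright metal gate plate on top. Origin: centre of its underside. Its +x is 'forward' (roughly away from the robot), its +y is 'left'. The lever pivots on the housing's vertical axis, 30 mm above the table.
- gate (a point): Centre of the H cut in the top of the gate plate, 103 mm up; axes as the housing's. Cross-slot 22 mm wide along y; tracks along x 21.7 mm left and right of it, 17 mm wide; stick 12 mm thick, so it goes across only with joint lever within 0.07 of 0, and forward or back only with joint across within 0.06 of its end.
- slot3 (a point): End of the third slot (forward right), on the plate's top 103 mm up, 27 mm forward and 21.7 mm right of the gate's centre. Dots on the plate mark the slots: forward left one black dot, rear left two, forward right three, rear right four red dots (reverse).
- knob_center (a point): Centre of the red ball knob (40 mm diameter) on the 12 mm steel stick, 155 mm from the pivot; 185 mm above the table with the lever upright, about 168 mm in a slot's end. In the housing's frame: x = 155 sin(lever), y = -155 sin(across) cos(lever), z = 30 + 155 cos(across) cos(lever) mm. Its z axis points up along the stick.
- across (a joint): Sideways lean of the lever in rad: -0.32 fully left (end of travel), 0 middle, +0.32 fully right (end of travel). Stays where it is left: stiff by friction, about 2 N at the knob.
- lever (a joint): Fore-and-aft lean of the lever in rad: +0.36 forward (away from the robot) fully home in a forward slot, 0 in the middle of the cross-slot, -0.36 fully back in a rear slot. Stays where it is left, no spring: stiff by friction, about 2 to 3 N at the knob. At the start the lever is in the left track, anywhere from fully back to fully forward.
- cup_a: Loose beige cup, 72 mm across, 85 mm high, left of the selector; origin at the centre of its underside. Leave alone.
- cup_b: Loose brownish cup, 72 mm across, 85 mm high, right of the selector; origin at the centre of its underside. Leave alone.
- bowl_a: Loose beige bowl, 130 mm across, 60 mm high, right of the selector; origin at the centre of its underside. Leave alone.
- bowl_b: Loose brownish bowl, 130 mm across, 60 mm high, far left; origin at the centre of its underside. Leave alone.
- cup_stack: Loose stack of nested beige cups, 72 mm across, 150 mm high, left of and beyond the selector; origin at the centre of its underside. Leave alone.
- saucer: Loose beige saucer, 150 mm across, 18 mm high, far right; origin at the centre of its underside. Leave alone.
- brush: Loose hand brush lying flat, near left; leave alone.

How it is judged:
By the outcome, as a careful person would: the job done as asked, in the order asked, and still so for the second after the job is handed in, with the robot touching nothing.
It also fails if it takes over 64 s, if anything falls off the work surface, if the arm or the gripper's body presses on something with over 40 N, if the wrist force passes 120 N, or if a joint passes its speed limit or range.

## Working session

There is one attempt and no reset: what is moved stays moved. The work goes in short steps, Python scripts to look and compute and a shell command to move; the robot and the scene stay as the last step left them, time stands still between calls to the robot, and variables do not carry over. Pictures are saved under pics/ and viewed, and the job is handed in when it is done.

```bash
mkdir -p pics; ls
cat > h.py <<'E'
import numpy as np, cv2
from bench import r
def snap(n,f):
    im=r.camera(n); cv2.imwrite('pics/'+f,np.ascontiguousarray(im[:,:,::-1])); return im
def ray(n,p):
    i=r.camera_info(n); R=cv2.Rodrigues(np.array(i['rvec'],float))[0]; t=np.array(i['tvec'],float).ravel()
    d=np.array([(p[1]-i['cx'])/i['fx'],(p[0]-i['cy'])/i['fy'],1.]); return -R.T@t, R.T@d
def atz(n,p,z):
    c,d=ray(n,p); return c+d*(z-c[2])/d[2]
def proj(n,P):
    i=r.camera_info(n); R=cv2.Rodrigues(np.array(i['rvec'],float))[0]; t=np.array(i['tvec'],float).ravel()
    q=R@np.array(P)+t; return [q[1]/q[2]*i['fy']+i['cy'], q[0]/q[2]*i['fx']+i['cx']]
def tri(obs):
    A=0;b=0
    for n,p in obs:
        c,d=ray(n,p); d=d/np.linalg.norm(d); M=np.eye(3)-np.outer(d,d); A=A+M; b=b+M@c
    return np.linalg.solve(A,b)
E
python3 - <<'E'
from h import *
s=r.read_state();print({k:s[k] for k in('time','ee_pos','eef_rot','width','ft_force')})
for n in('scene','top'):
    snap(n,n+'0.png')
    print(n,{k:np.round(v,3).tolist() for k,v in r.camera_info(n).items()})
    for k in('knob_center','gate','slot3','selector'):
        print(k,[(np.round(d['point'],1).tolist(),round(d['confidence'],2)) for d in r.mark_of(n,k)[:2]])
E
```

```text
pics
{'time': 0.0, 'ee_pos': array([ 0.17189794, -0.60051865,  0.24675026]), 'eef_rot': array([-0.70015408, -0.09875829,  0.7003385 , -0.09776017]), 'width': 0.08705662498210373, 'ft_force': array([ 0.24717367,  0.13828304, -0.0597956 ])}
scene {'fx': 538.873, 'fy': 538.873, 'cx': 279.995, 'cy': 213.046, 'rvec': [2.176, 1.092, -0.415], 'tvec': [-0.304, -0.163, 1.964]}
knob_center [([225.5, 319.6], 0.5)]
gate [([243.4, 297.9], 0.66)]
slot3 [([249.1, 296.7], 0.59)]
selector [([174.2, 317.0], 0.67), ([264.8, 300.0], 0.57)]
top {'fx': 395.326, 'fy': 395.326, 'cx': 274.292, 'cy': 209.724, 'rvec': [2.142, -2.169, 0.126], 'tvec': [0.029, 0.492, 1.353]}
knob_center [([168.8, 258.1], 0.49)]
gate [([181.5, 274.1], 0.98)]
slot3 [([176.2, 283.0], 0.85)]
selector [([191.2, 278.1], 0.78)]
```

View pics/scene0.png

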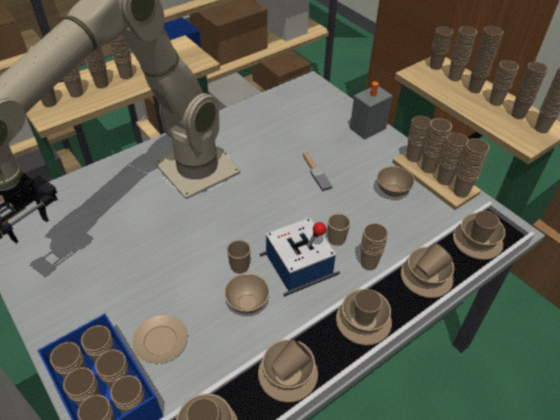

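View pics/top0.png

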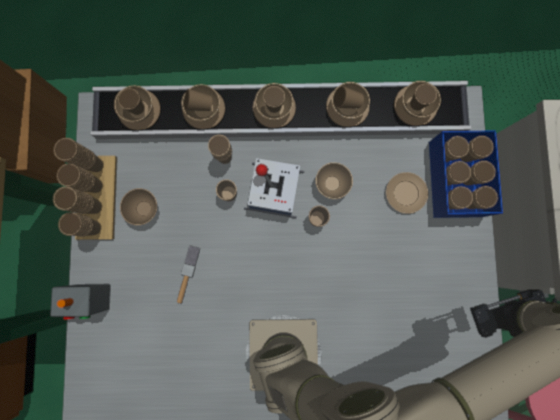

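Run:
```python
from h import *
a=cv2.imread('pics/top0.png')[120:240,210:350]; a=cv2.resize(a,None,fx=5,fy=5,interpolation=cv2.INTER_CUBIC)
cv2.imwrite('pics/topz.png',a)
a=cv2.imread('pics/scene0.png')[190:310,240:380]; a=cv2.resize(a,None,fx=5,fy=5,interpolation=cv2.INTER_CUBIC)
cv2.imwrite('pics/scenez.png',a)
print('gate',atz('top',(181.5,274.1),.103),atz('scene',(243.4,297.9),.103),tri([('top',(181.5,274.1)),('scene',(243.4,297.9))]))
print('slot3',atz('top',(176.2,283),.103),atz('scene',(249.1,296.7),.103))
print('knob',tri([('top',(168.8,258.1)),('scene',(225.5,319.6))]))
print('sel',atz('top',(191.2,278.1),0),atz('scene',(264.8,300),0))
```

```text
gate [0.5781624  0.02170787 0.103     ] [0.56335412 0.02130131 0.103     ] [0.57332    0.01816332 0.11567394]
slot3 [ 0.59579416 -0.00830975  0.103     ] [0.57829266 0.0050511  0.103     ]
knob [0.60165403 0.06904963 0.18617134]
sel [0.56272235 0.00823476 0.        ] [0.56983931 0.02913256 0.        ]
```

View pics/topz.png

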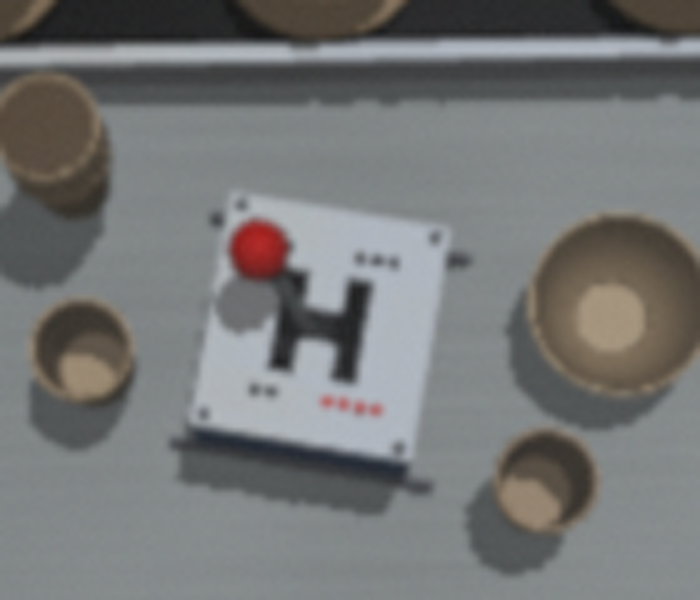

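View pics/scenez.png

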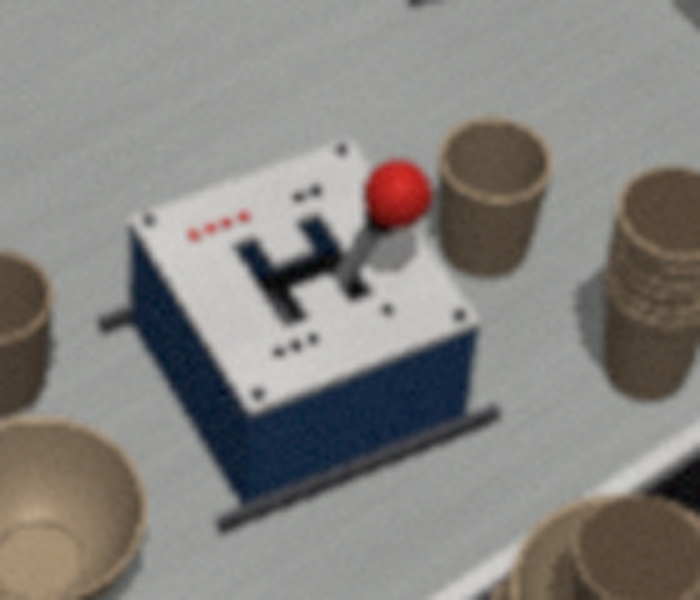

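The lever is in the left track, leaning a little forward: knob at about top (170,262) and scene (228,319), both row, column. I'll fit the housing pose from the plate corners and the knob from its red blob.

```bash
cat >> h.py <<'E'
def red(im,box=None):
    m=((im[:,:,0].astype(int)>110)&(im[:,:,1]<70)&(im[:,:,2]<70)).astype(np.uint8)
    n,l,s,c=cv2.connectedComponentsWithStats(m)
    k=1+np.argmax(s[1:,4]); return c[k][::-1],s[k]
def hf(v,ps): # housing->world
    c,s=np.cos(ps[2]),np.sin(ps[2]); return np.array([ps[0]+c*v[0]-s*v[1],ps[1]+s*v[0]+c*v[1],v[2]])
def knob(lv,ac,L=.155): return np.array([L*np.sin(lv),-L*np.sin(ac)*np.cos(lv),.03+L*np.cos(ac)*np.cos(lv)])
E
cat > fit.py <<'E'
from h import *
from scipy.optimize import least_squares
C=[(.08,.075),(.08,-.075),(-.08,-.075),(-.08,.075)]
T=[(230,192),(452,228),(408,463),(190,428)]
S=[(478,325),(250,412),(130,220),(355,143)]
T=[(120+y/5,210+x/5) for x,y in T]; S=[(190+y/5,240+x/5) for x,y in S]
for nm,use in (('top',[('top',T)]),('scene',[('scene',S)]),('both',[('top',T),('scene',S)])):
    f=lambda p:np.concatenate([np.subtract(proj(n,hf((*c,.103),p)),o) for n,O in use for c,o in zip(C,O)])
    q=least_squares(f,[.575,.02,-.1]); print(nm,q.x,np.round(q.fun,1))
ob=[]
for n in('top','scene'):
    b=red(cv2.imread('pics/%s0.png'%n)[:,:,::-1]); print(n,b); ob.append((n,b[0]))
K=tri(ob);print('K',K)
f=lambda v:np.concatenate([np.subtract(proj(n,hf(knob(*v),q.x)),o) for n,o in ob])
w=least_squares(f,[0,-.3]);print('lever,across',w.x,w.fun,hf(knob(*w.x),q.x))
E
python3 fit.py
```

```text
top [ 0.56500274  0.02222325 -0.18152471] [ 0.2  0.   0.3 -0.4 -0.   0.7 -0.5 -0.3]
scene [ 0.57071632  0.02562382 -0.20171483] [ 0.2  0.5  0.4 -0.3 -0.3  0.3 -0.4 -0.5]
both [ 0.56805652  0.02428588 -0.19134171] [-0.8 -0.3 -0.3 -0.8 -0.7 -0.3 -1.7 -1.1 -0.5 -0.4  0.1 -0.9 -0.4 -0.7
 -0.8 -1.7]
top (array([169.18518519, 261.28395062]), array([256, 165,  12,  10,  81], dtype=int32))
scene (array([227.92105263, 319.27192982]), array([313, 223,  14,  11, 114], dtype=int32))
K [0.60346123 0.06217515 0.18126944]
lever,across [ 0.17086339 -0.29812048] [ 0.49641775 -0.57441175  0.88000595 -0.40732354] [0.60246281 0.06331927 0.17600549]
```

Run:
```python
from h import *
from scipy.spatial.transform import Rotation as R
s=r.read_state();M=R.from_quat(s['eef_rot']).as_matrix();print(np.round(M,3))
P=(.568,.0243,-.19)
c,sn=np.cos(-.19),np.sin(-.19)
x=np.array([0,0,-1.])
for sg in(1,-1):
    y=sg*np.array([-sn,c,0]);T=np.c_[x,y,np.cross(x,y)]
    print(sg,np.degrees(R.from_matrix(T@M.T).as_rotvec()))
for n,v in dict(front=(.026+.045,.0455,.185),zero=(.0295,.0485,.185),left0=(0,.0485+.05,.185),left1=(0,.0485+.035,.185),right=(0,-.0485+.035,.185),behind0=(-.045,-.0485,.185),home=(.0545-.0295,-.0485,.185)).items(): print(n,np.round(hf(v,P)*100,2))
```

```text
[[ 0.     0.275 -0.961]
 [ 0.    -0.961 -0.275]
 [-1.    -0.    -0.   ]]
1 [-2.06173924e-03 -3.43098369e-03  1.53140820e+02]
-1 [-2.52013342e-03  1.51439308e-03 -2.68591804e+01]
front [64.63  5.56 18.5 ]
zero [60.61  6.64 18.5 ]
left0 [58.66 12.1  18.5 ]
left1 [58.38 10.63 18.5 ]
right [56.55  1.1  18.5 ]
behind0 [51.47 -1.48 18.5 ]
home [58.34 -2.8  18.5 ]
```

```bash
python3 -m pendant '[{"translation":[0,0,4.5],"angular":[0,0,0],"hand":-1},{"translation":[2.79,3.86,0],"angular":[0,0,-1.58],"hand":-1},{"translation":[2.79,3.86,0],"angular":[0,0,-1.58],"hand":-1},{"translation":[2.79,3.86,0],"angular":[0,0,-1.58],"hand":-1},{"translation":[2.79,3.86,0],"angular":[0,0,-1.58],"hand":-1},{"translation":[2.79,3.86,0],"angular":[0,0,-1.58],"hand":-1},{"translation":[2.79,3.86,0],"angular":[0,0,-1.58],"hand":-1},{"translation":[2.79,3.86,0],"angular":[0,0,-1.58],"hand":-1},{"translation":[2.79,3.86,0],"angular":[0,0,-1.58],"hand":-1},{"translation":[2.79,3.86,0],"angular":[0,0,-1.58],"hand":-1},{"translation":[2.79,3.86,0],"angular":[0,0,-1.58],"hand":-1},{"translation":[2.79,3.86,0],"angular":[0,0,-1.58],"hand":-1},{"translation":[2.79,3.86,0],"angular":[0,0,-1.58],"hand":-1},{"translation":[2.79,3.86,0],"angular":[0,0,-1.58],"hand":-1},{"translation":[2.79,3.86,0],"angular":[0,0,-1.58],"hand":-1},{"translation":[2.79,3.86,0],"angular":[0,0,-1.58],"hand":-1},{"translation":[2.79,3.86,0],"angular":[0,0,-1.58],"hand":-1},{"translation":[2.79,3.86,0],"angular":[0,0,-1.58],"hand":-1},{"translation":[0,0,0],"angular":[0,0,0],"hand":-1},{"translation":[0,0,0],"angular":[0,0,0],"hand":-1}]'
cat > look.py <<'E'
import sys
from h import *
from scipy.spatial.transform import Rotation as R
k=sys.argv[1]
s=r.read_state();print(s['time'],np.round(s['ee_pos'],4),np.round(s['ft_force'],1),s['width'])
P=(.568,.0243,-.19)
c,sn=np.cos(P[2]),np.sin(P[2]);d=s['ee_pos']-np.array([P[0],P[1],0]);print('tcp housing',np.round([c*d[0]+sn*d[1],-sn*d[0]+c*d[1],d[2]],4))
M=R.from_quat(s['eef_rot']).as_matrix();print('jaw',np.round(M[:,1],3),'down',np.round(M[:,0],3))
for n in sys.argv[2:]:
    im=snap(n,f'{n}{k}.png')
    if n!='wrist': 
        b=red(im);print(n,b[0],b[1][4]); K=None
        z=.18; K=atz(n,b[0],z);e=K-np.array([P[0],P[1],0]);print(' knob@.18 housing',np.round([c*e[0]+sn*e[1],-sn*e[0]+c*e[1]],4))
E
python3 look.py 1 wrist top scene
```

```text
time: 2.5
ee_pos: [0.6464, 0.0567, 0.2919]
eef_rot: [-0.704, 0.066, 0.704, 0.066]
ft_force: [0.1, -0.5, 0.5]
width: 0.0005
2.5 [0.6464 0.0567 0.2919] [ 0.1 -0.5  0.5] 0.0004959822832139255
tcp housing [0.0709 0.0466 0.2919]
jaw [-0.186 -0.982 -0.   ] down [-0.001  0.001 -1.   ]
top [317.69230769  66.69230769] 13
 knob@.18 housing [-0.5268  0.54  ]
scene [226.09638554 318.81927711] 83
 knob@.18 housing [0.0204 0.0477]
```

View pics/wrist1.png

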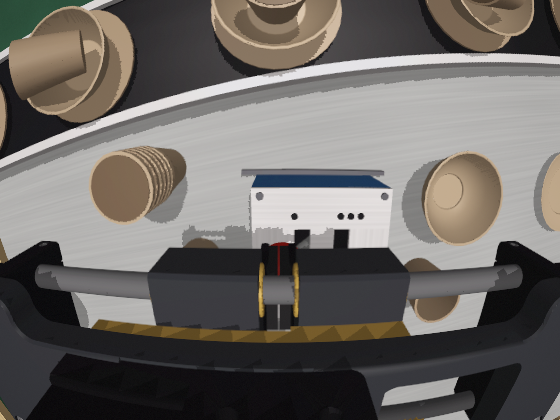

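View pics/scene1.png

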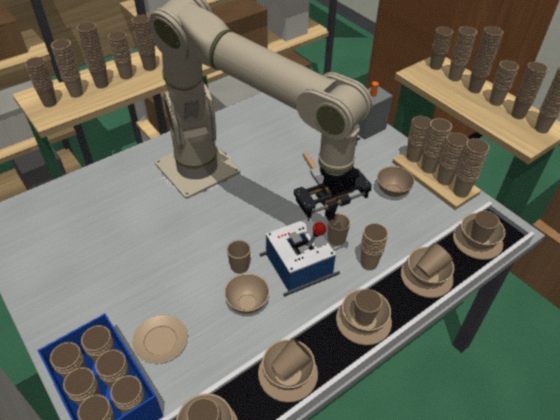

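The wrist view shows the plate's front edge (row ~188, columns 255–390), the dots at row 216, and the knob behind the closed fingers at about (245,280). I'll check the pose against it.

```bash
cat >> h.py <<'E'
from scipy.spatial.transform import Rotation as R_
def wproj(Pw,ee,q):
    i=r.camera_info('wrist');T=np.eye(4);T[:3,:3]=R_.from_quat(q).as_matrix();T[:3,3]=ee
    p=(np.linalg.inv(T@np.array(i['mount']))@np.append(Pw,1))[:3]
    h=np.hypot(p[0],p[1]);th=np.arctan2(h,p[2]);return [i['cy']+i['fy']*th*p[1]/h,i['cx']+i['fx']*th*p[0]/h]
E
python3 - <<'E'
from h import *
s=r.read_state();im=cv2.imread('pics/wrist1.png')
P=(.568,.0243,-.19)
for v in [(.08,.075,.103),(.08,-.075,.103),(.035,.0217,.103),(.035,-.0217,.103),(.0355,-.0132,.103),(.0355,-.0302,.103),(.0355,.0132,.103),(.0355,.0302,.103)]:
    p=wproj(hf(v,P),s['ee_pos'],s['eef_rot']);print(v,np.round(p,1));cv2.circle(im,(int(p[1]),int(p[0])),1,(0,255,0),-1)
tips=s['ee_pos']+np.array([0,0,-.025]);p=wproj(tips,s['ee_pos'],s['eef_rot']);print('tip',p)
k=wproj(hf(knob(.17,-.32),P),s['ee_pos'],s['eef_rot']);print('knob',k)
cv2.imwrite('pics/w1z.png',cv2.resize(im[150:270,200:420],None,fx=3.6,fy=3.6,interpolation=cv2.INTER_CUBIC))
E
```

```text
(0.08, 0.075, 0.103) [187.9 247.4]
(0.08, -0.075, 0.103) [188.5 389. ]
(0.035, 0.0217, 0.103) [229.4 298.6]
(0.035, -0.0217, 0.103) [229.1 338.8]
(0.0355, -0.0132, 0.103) [228.7 331. ]
(0.0355, -0.0302, 0.103) [228.6 346.5]
(0.0355, 0.0132, 0.103) [228.9 306.5]
(0.0355, 0.0302, 0.103) [228.9 290.6]
tip [np.float64(261.2718963910722), np.float64(277.5961935838632)]
knob [np.float64(265.2722321252845), np.float64(272.76403122509896)]
```

View pics/w1z.png

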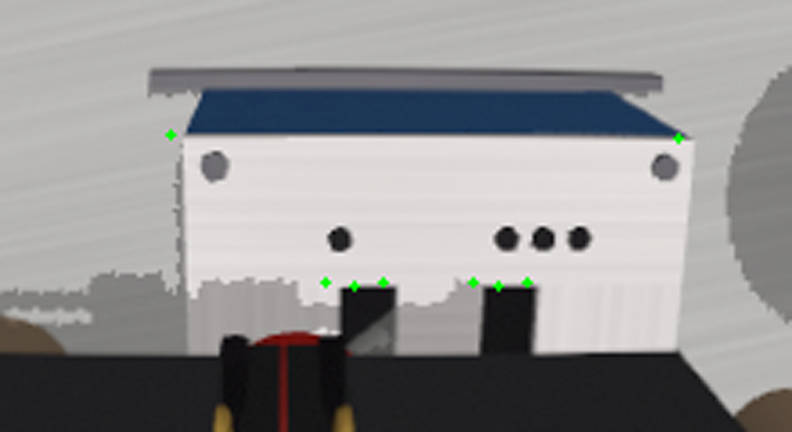

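Run:
```python
from h import *
a=cv2.imread('pics/scene1.png')[150:290,240:400]; cv2.imwrite('pics/s1z.png',cv2.resize(a,None,fx=4,fy=4,interpolation=cv2.INTER_CUBIC))
```

```text
(no output)
```

View pics/s1z.png

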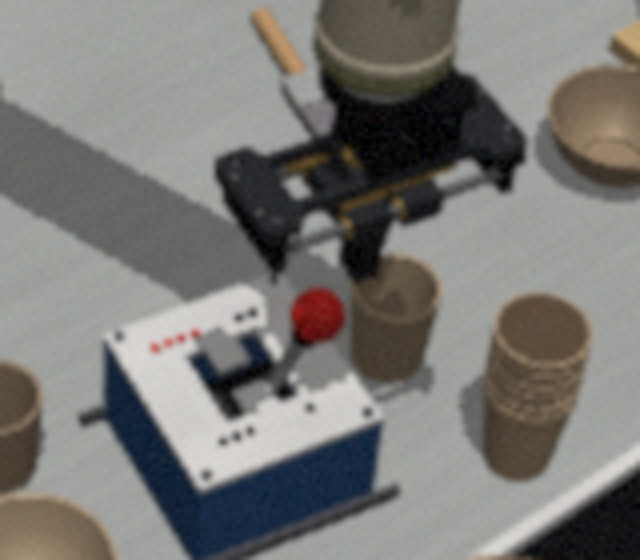

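The housing is about 3 mm further right than I had it: wrist slots sit at columns 302 and 341, against 298.6 and 338.8 predicted. I'll correct for that and descend in front of the knob.

```bash
sed -i 's/P=(.568,.0243,-.19)/P=(.567,.0215,-.19)/' look.py
python3 -m pendant '[{"translation":[-0.1,-0.4,0],"angular":[0,0,0],"hand":-1},{"translation":[0,0,-3.5],"angular":[0,0,0],"hand":-1},{"translation":[0,0,-3.5],"angular":[0,0,0],"hand":-1},{"translation":[0,0,-3.7],"angular":[0,0,0],"hand":-1},{"translation":[0,0,0],"angular":[0,0,0],"hand":-1},{"translation":[0,0,0],"angular":[0,0,0],"hand":-1}]'
python3 look.py 2 scene wrist
python3 - <<'E'
from h import *
a=cv2.imread('pics/scene2.png')[150:290,240:400]; cv2.imwrite('pics/s2z.png',cv2.resize(a,None,fx=4,fy=4,interpolation=cv2.INTER_CUBIC))
E
```

```text
time: 3.25
ee_pos: [0.6454, 0.0503, 0.1867]
eef_rot: [0.704, -0.068, -0.704, -0.067]
ft_force: [-0.1, -0.4, 1.3]
width: 0.0007
3.25 [0.6454 0.0503 0.1867] [-0.1 -0.4  1.3] 0.0006650398850577125
tcp housing [0.0715 0.0431 0.1867]
jaw [-0.19  -0.982  0.   ] down [ 0. -0. -1.]
scene [ 90.31111111 373.77777778] 45
 knob@.18 housing [-0.4815  0.5604]
```

View pics/s2z.png

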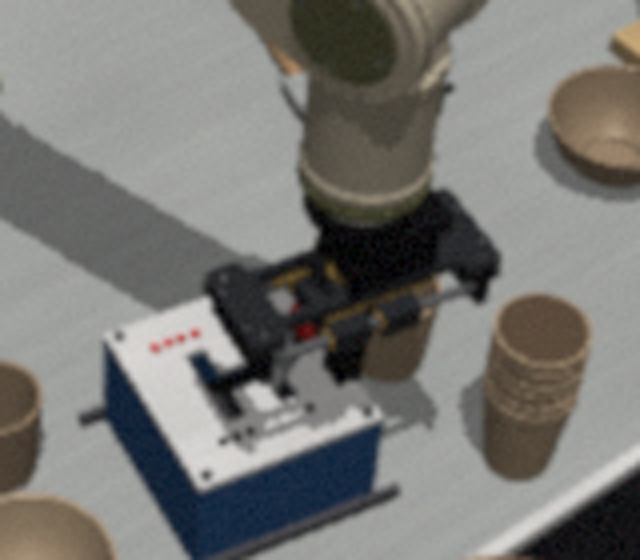

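View pics/wrist2.png

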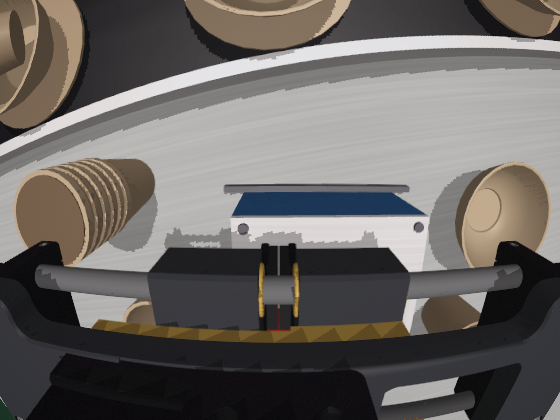

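```bash
python3 -m pendant '[{"translation":[-0.5,0.15,0],"angular":[0,0,0],"hand":-1},{"translation":[-0.5,0.15,0],"angular":[0,0,0],"hand":-1},{"translation":[-0.5,0.15,0],"angular":[0,0,0],"hand":-1},{"translation":[-0.5,0.12,0],"angular":[0,0,0],"hand":-1},{"translation":[-0.5,0.12,0],"angular":[0,0,0],"hand":-1},{"translation":[-0.5,0.12,0],"angular":[0,0,0],"hand":-1},{"translation":[-0.5,0.12,0],"angular":[0,0,0],"hand":-1},{"translation":[-0.3,0.1,0],"angular":[0,0,0],"hand":-1},{"translation":[-0.25,0.05,0],"angular":[0,0,0],"hand":-1}]'
python3 look.py 3a
python3 -m pendant '[{"translation":[0,0,0],"angular":[0,0,0],"hand":-1},{"translation":[0,0,0],"angular":[0,0,0],"hand":-1}]'
python3 look.py 3
```

```text
time: 4.25
ee_pos: [0.6045, 0.0621, 0.1855]
eef_rot: [-0.704, 0.067, 0.704, 0.067]
ft_force: [2.8, 0.9, 1.3]
width: 0.0006
4.25 [0.6045 0.0621 0.1855] [2.8 0.9 1.3] 0.0005530525896106329
tcp housing [0.0291 0.047  0.1855]
jaw [-0.189 -0.982  0.   ] down [-0. -0. -1.]
time: 4.45
ee_pos: [0.6046, 0.062, 0.1854]
eef_rot: [-0.704, 0.067, 0.704, 0.067]
ft_force: [2.0, 0.2, 1.1]
width: 0.0003
4.45 [0.6046 0.062  0.1854] [2.  0.2 1.1] 0.00028610391616294586
tcp housing [0.0293 0.0469 0.1854]
jaw [-0.189 -0.982  0.   ] down [-0.001 -0.    -1.   ]
```

```bash
python3 -m pendant '[{"translation":[1.5,-0.3,0],"angular":[0,0,0],"hand":-1},{"translation":[0,0,4.5],"angular":[0,0,0],"hand":-1},{"translation":[0,0,4.5],"angular":[0,0,0],"hand":-1},{"translation":[-1.6,3.5,0],"angular":[0,0,0],"hand":-1},{"translation":[-1.5,3.5,0],"angular":[0,0,0],"hand":-1},{"translation":[0,0,0],"angular":[0,0,0],"hand":-1},{"translation":[0,0,0],"angular":[0,0,0],"hand":-1}]'
python3 look.py 4 scene wrist
python3 - <<'E'
from h import *
a=cv2.imread('pics/scene4.png')[150:290,240:400]; b=cv2.imread('pics/wrist4.png')[140:280,200:420]
a=cv2.resize(a,None,fx=4,fy=4,interpolation=cv2.INTER_CUBIC);cv2.imwrite('pics/s4z.png',a);cv2.imwrite('pics/w4z.png',cv2.resize(b,None,fx=3.5,fy=3.5,interpolation=cv2.INTER_CUBIC))
E
```

```text
time: 5.15
ee_pos: [0.5882, 0.1298, 0.2752]
eef_rot: [-0.704, 0.067, 0.704, 0.066]
ft_force: [0.4, -0.3, -0.6]
width: 0.0006
5.15 [0.5882 0.1298 0.2752] [ 0.4 -0.3 -0.6] 0.000600799638769892
tcp housing [0.0003 0.1103 0.2752]
jaw [-0.187 -0.982  0.001] down [-0.001 -0.001 -1.   ]
scene [220.53543307 314.5984252 ] 127
 knob@.18 housing [-0.0032  0.05  ]
```

View pics/s4z.png

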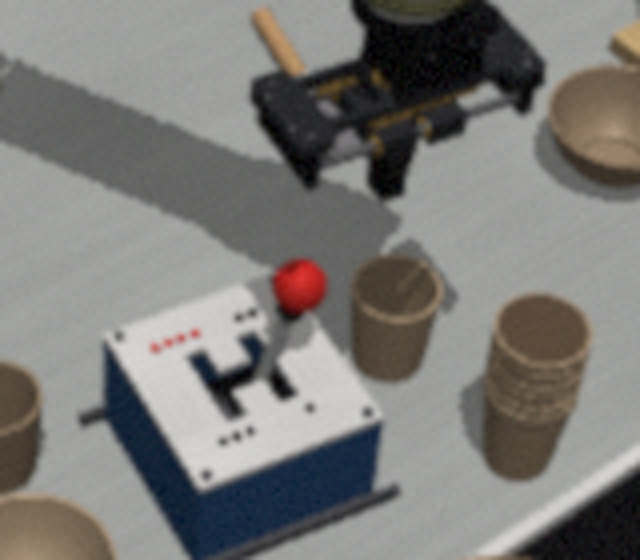

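View pics/w4z.png

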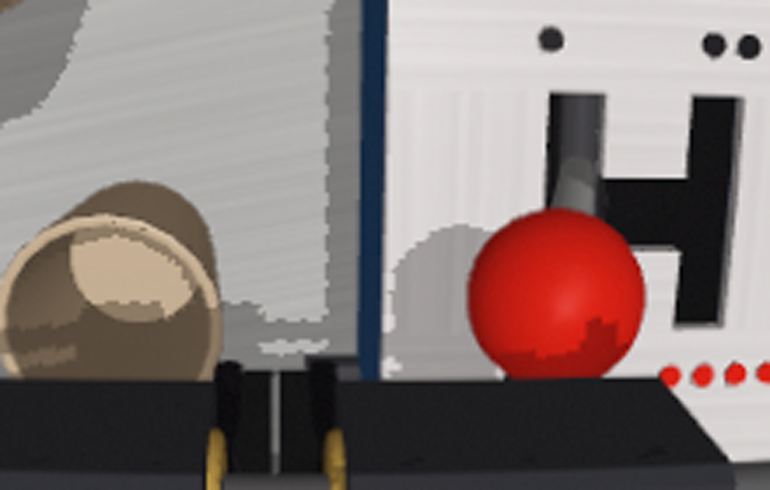

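The scene and wrist views show the stick beside the cross-slot in the left track, with the knob centre at zoomed wrist (296,556). I'll fit the gate pose and lever angle from this sharper view.

```bash
cat > fw.py <<'E'
from h import *
from scipy.optimize import least_squares
s=r.read_state();e,q=s['ee_pos'],s['eef_rot']
u=lambda x,y:np.array([140+y/3.5,200+x/3.5])
C=[((.011,.0132),u(604,178)),((.011,-.0132),u(688,178)),((-.011,-.0132),u(682,248))]
f=lambda p:np.concatenate([np.array(wproj(hf((*c,.103),p),e,q))-o for c,o in C])
w=least_squares(f,[.567,.0215,-.19]);print(w.x,np.round(w.fun,2))
for P in(w.x,(.567,.0215,-.19)):
  k=least_squares(lambda v:np.array(wproj(hf(knob(*v),P),e,q))-u(556,296),[0,-.3]);print(k.x,hf(knob(*k.x),P))
  d=e-np.array([P[0],P[1],0]);c,sn=np.cos(P[2]),np.sin(P[2]);print('tcp',c*d[0]+sn*d[1],-sn*d[0]+c*d[1])
E
python3 fw.py
```

```text
[ 0.56743694  0.02222814 -0.17437252] [-0.24 -0.33 -0.3   0.06  0.57  0.3 ]
[-1.42311503e-04 -2.95198702e-01] [0.57523861 0.06664229 0.17829537]
tcp 0.0029081586737724867 0.10772102228705827
[-0.00326989 -0.30013956] [0.57515695 0.0665971  0.17806997]
tcp 0.0015160256011356558 0.10855087212228642
```

The lever is at 0.00 rad, so it's ready to go across. I'll descend left of the knob and push right.

```bash
python3 -m pendant '[{"translation":[0,0,-4.5],"angular":[0,0,0],"hand":-1},{"translation":[0,0,-4.5],"angular":[0,0,0],"hand":-1},{"translation":[-0.18,-0.98,0],"angular":[0,0,0],"hand":-1},{"translation":[-0.18,-0.98,0],"angular":[0,0,0],"hand":-1},{"translation":[-0.15,-0.8,0],"angular":[0,0,0],"hand":-1},{"translation":[-0.15,-0.8,0],"angular":[0,0,0],"hand":-1},{"translation":[-0.15,-0.8,0],"angular":[0,0,0],"hand":-1},{"translation":[-0.15,-0.8,0],"angular":[0,0,0],"hand":-1}]'; python3 look.py 5
python3 -m pendant '[{"translation":[-0.15,-0.8,0],"angular":[0,0,0],"hand":-1},{"translation":[-0.15,-0.8,0],"angular":[0,0,0],"hand":-1},{"translation":[-0.15,-0.8,0],"angular":[0,0,0],"hand":-1}]'; python3 look.py 6 wrist scene
```

```text
time: 6.05
ee_pos: [0.5799, 0.0777, 0.1872]
eef_rot: [0.705, -0.066, -0.703, -0.067]
ft_force: [1.7, 2.9, 4.0]
width: 0.0006
6.05 [0.5799 0.0777 0.1872] [1.7 2.9 4. ] 0.0005856673308140233
tcp housing [0.002  0.0577 0.1872]
jaw [-0.188 -0.982 -0.001] down [ 0.003  0.001 -1.   ]
time: 6.35
ee_pos: [0.5745, 0.0527, 0.1855]
eef_rot: [-0.704, 0.067, 0.704, 0.067]
ft_force: [0.9, 1.9, 2.2]
width: 0.0004
6.35 [0.5745 0.0527 0.1855] [0.9 1.9 2.2] 0.0003753435534216201
tcp housing [0.0015 0.0321 0.1855]
jaw [-0.189 -0.982  0.   ] down [-0. -0. -1.]
scene [ 90.06818182 373.68181818] 44
 knob@.18 housing [-0.483  0.561]
```

View pics/wrist6.png

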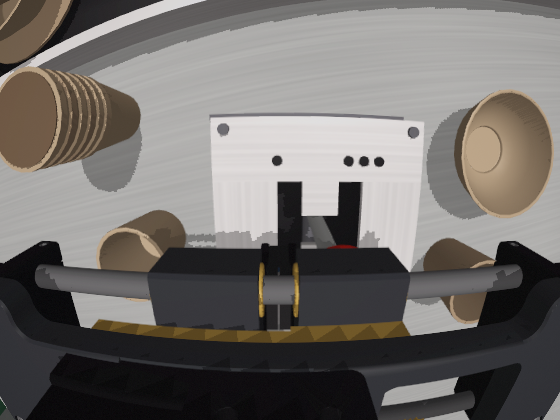

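View pics/scene6.png

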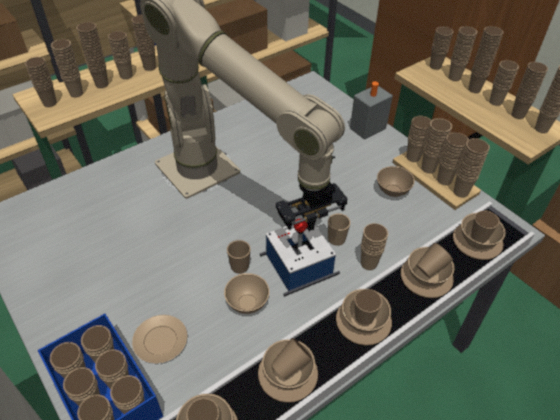

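The stick is in the cross-slot around the middle, at wrist (235,320), and the force is about 2 N. I'll keep pushing right.

```bash
python3 -m pendant '[{"translation":[-0.15,-0.8,0],"angular":[0,0,0],"hand":-1},{"translation":[-0.15,-0.8,0],"angular":[0,0,0],"hand":-1},{"translation":[-0.15,-0.8,0],"angular":[0,0,0],"hand":-1},{"translation":[-0.15,-0.8,0],"angular":[0,0,0],"hand":-1},{"translation":[-0.1,-0.6,0],"angular":[0,0,0],"hand":-1}]'; python3 look.py 7
python3 -m pendant '[{"translation":[-0.06,-0.3,0],"angular":[0,0,0],"hand":-1},{"translation":[-0.04,-0.2,0],"angular":[0,0,0],"hand":-1},{"translation":[0,0,0],"angular":[0,0,0],"hand":-1}]'; python3 look.py 8 wrist
```

```text
time: 6.95
ee_pos: [0.5673, 0.0144, 0.1852]
eef_rot: [-0.704, 0.067, 0.704, 0.067]
ft_force: [0.5, 2.2, -1.2]
width: 0.0005
6.95 [0.5673 0.0144 0.1852] [ 0.5  2.2 -1.2] 0.0005060635465881328
tcp housing [ 0.0016 -0.0069  0.1852]
jaw [-0.19  -0.982  0.   ] down [-0.001 -0.    -1.   ]
time: 7.25
ee_pos: [0.5667, 0.0102, 0.1855]
eef_rot: [-0.704, 0.067, 0.704, 0.067]
ft_force: [-0.3, -0.3, 0.3]
width: 0.0005
7.25 [0.5667 0.0102 0.1855] [-0.3 -0.3  0.3] 0.0005249831096572845
tcp housing [ 0.0018 -0.0112  0.1855]
jaw [-0.189 -0.982  0.   ] down [-0. -0. -1.]
```

View pics/wrist8.png

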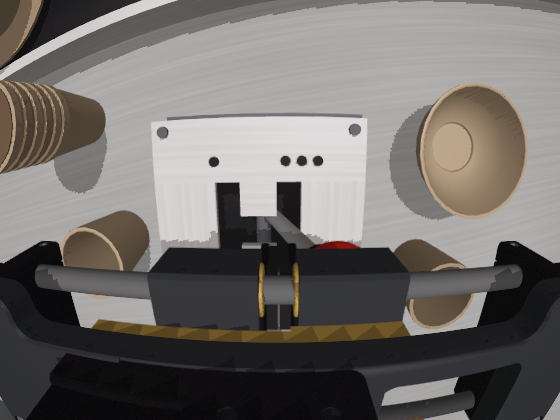

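```bash
python3 -m pendant '[{"translation":[-0.04,-0.2,0],"angular":[0,0,0],"hand":-1},{"translation":[-0.02,-0.1,0],"angular":[0,0,0],"hand":-1}]'; python3 look.py 9
python3 -m pendant '[{"translation":[-0.02,-0.1,0],"angular":[0,0,0],"hand":-1},{"translation":[-0.02,-0.1,0],"angular":[0,0,0],"hand":-1}]'; python3 look.py 10
```

```text
time: 7.5
ee_pos: [0.5661, 0.0077, 0.1856]
eef_rot: [0.704, -0.067, -0.704, -0.067]
ft_force: [0.3, 2.2, -1.0]
width: 0.0003
7.5 [0.5661 0.0077 0.1856] [ 0.3  2.2 -1. ] 0.00027353000579160886
tcp housing [ 0.0017 -0.0137  0.1856]
jaw [-0.188 -0.982 -0.   ] down [ 0.  0. -1.]
time: 7.7
ee_pos: [0.5657, 0.0056, 0.1855]
eef_rot: [-0.704, 0.067, 0.704, 0.067]
ft_force: [0.2, 2.0, -0.9]
width: 0.0006
7.7 [0.5657 0.0056 0.1855] [ 0.2  2.  -0.9] 0.0006386902165515893
tcp housing [ 0.0017 -0.0158  0.1855]
jaw [-0.189 -0.982 -0.   ] down [-0.  0. -1.]
```

```bash
python3 -m pendant '[{"translation":[-0.02,-0.1,0],"angular":[0,0,0],"hand":-1},{"translation":[-0.02,-0.1,0],"angular":[0,0,0],"hand":-1}]'; python3 look.py 11
python3 -m pendant '[{"translation":[-0.02,-0.1,0],"angular":[0,0,0],"hand":-1},{"translation":[-0.02,-0.1,0],"angular":[0,0,0],"hand":-1}]'; python3 look.py 12
```

```text
time: 7.9
ee_pos: [0.5653, 0.0039, 0.1855]
eef_rot: [-0.704, 0.067, 0.704, 0.067]
ft_force: [1.3, 4.1, -3.1]
width: 0.0005
7.9 [0.5653 0.0039 0.1855] [ 1.3  4.1 -3.1] 0.0004695685160055694
tcp housing [ 0.0016 -0.0176  0.1855]
jaw [-0.189 -0.982 -0.   ] down [-0.     0.001 -1.   ]
time: 8.1
ee_pos: [0.5649, 0.0029, 0.1853]
eef_rot: [-0.704, 0.066, 0.704, 0.067]
ft_force: [2.5, 7.9, -4.7]
width: 0.0003
8.1 [0.5649 0.0029 0.1853] [ 2.5  7.9 -4.7] 0.0002616464106138572
tcp housing [ 0.0014 -0.0186  0.1853]
jaw [-0.188 -0.982 -0.002] down [ 0.     0.002 -1.   ]
```

It's at the end stop: the force rose to 8 N. I'll back off, lift, move behind the knob and look.

```bash
python3 -m pendant '[{"translation":[0.3,1.5,0],"angular":[0,0,0],"hand":-1},{"translation":[0,0,4.5],"angular":[0,0,0],"hand":-1},{"translation":[0,0,4.5],"angular":[0,0,0],"hand":-1},{"translation":[-3.5,-1.8,0],"angular":[0,0,0],"hand":-1},{"translation":[-3.5,-1.8,0],"angular":[0,0,0],"hand":-1},{"translation":[0,0,0],"angular":[0,0,0],"hand":-1},{"translation":[0,0,0],"angular":[0,0,0],"hand":-1}]'; python3 look.py 13 wrist scene
python3 - <<'E'
from h import *
b=cv2.imread('pics/wrist13.png')[100:280,180:400]
cv2.imwrite('pics/w13z.png',cv2.resize(b,None,fx=3.3,fy=3.3,interpolation=cv2.INTER_CUBIC))
b=cv2.imread('pics/scene13.png')[150:290,240:400]
cv2.imwrite('pics/s13z.png',cv2.resize(b,None,fx=4,fy=4,interpolation=cv2.INTER_CUBIC))
E
```

```text
time: 8.8
ee_pos: [0.4977, -0.0205, 0.2761]
eef_rot: [0.704, -0.068, -0.703, -0.067]
ft_force: [0.6, -0.1, 0.5]
width: 0.0006
8.8 [ 0.4977 -0.0205  0.2761] [ 0.6 -0.1  0.5] 0.0006025310759995333
tcp housing [-0.0601 -0.0543  0.2761]
jaw [-0.191 -0.982  0.001] down [ 0.001 -0.002 -1.   ]
scene [231.61864407 285.22033898] 118
 knob@.18 housing [-0.0018 -0.0452]
```

View pics/w13z.png

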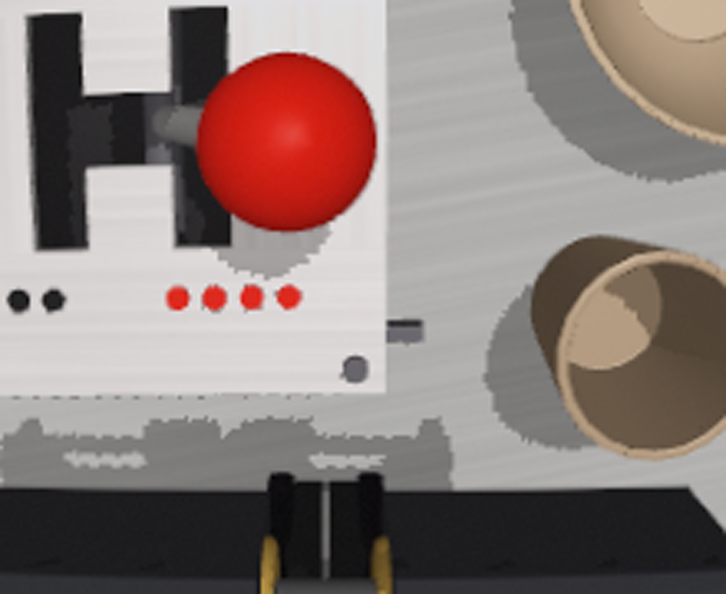

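View pics/s13z.png

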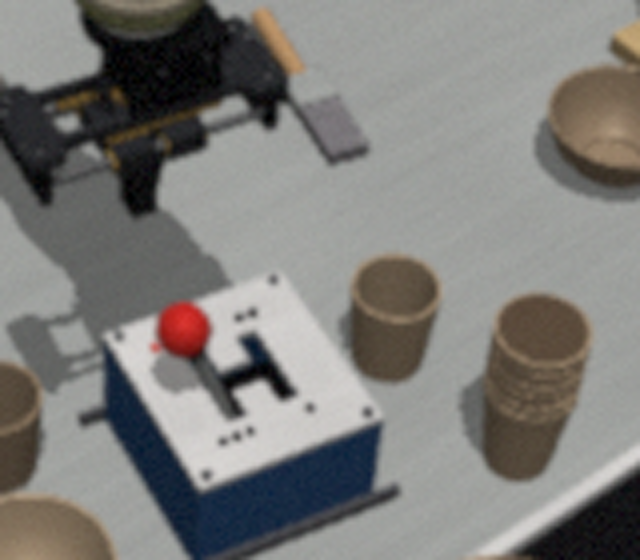

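The knob is fully right, at zoomed wrist (142,287), and the stick is level with the cross-slot. I'll compute its position.

Run:
```python
from h import *
from scipy.optimize import least_squares
s=r.read_state();e,q=s['ee_pos'],s['eef_rot']
o=np.array([100+142/3.3,180+287/3.3])
for P in((.5674,.0222,-.18),(.567,.0215,-.19)):
  k=least_squares(lambda v:np.array(wproj(hf(knob(*v),P),e,q))-o,[0,.3]);K=hf(knob(*k.x),P);print(k.x,K)
  for x in(-.0295-.012,.0545-.0295): print(np.round(100*(hf((x,-.0487,.185),P)-e),2))
  d=e-np.array([P[0],P[1],0]);c,sn=np.cos(P[2]),np.sin(P[2]);print('tcp',c*d[0]+sn*d[1],-sn*d[0]+c*d[1])
```

```text
[-0.00438495  0.30066523] [ 0.5585132  -0.02284037  0.17804523]
[ 1.94  0.1  -9.08]
[ 8.48 -1.09 -9.08]
tcp -0.06037432476611346 -0.053170699212027564
[0.0003393  0.29559851] [ 0.55852402 -0.02285079  0.17827733]
[ 1.86  0.08 -9.08]
[ 8.39 -1.17 -9.08]
tcp -0.05957900747708622 -0.05300882736197263
```

```bash
python3 -m pendant '[{"translation":[0,0,-4.8],"angular":[0,0,0],"hand":-1},{"translation":[0,0,-4.7],"angular":[0,0,0],"hand":-1},{"translation":[0.9,0.2,0],"angular":[0,0,0],"hand":-1},{"translation":[0.9,0,0],"angular":[0,0,0],"hand":-1},{"translation":[0.8,-0.15,0],"angular":[0,0,0],"hand":-1},{"translation":[0.8,-0.15,0],"angular":[0,0,0],"hand":-1},{"translation":[0.8,-0.15,0],"angular":[0,0,0],"hand":-1},{"translation":[0.8,-0.15,0],"angular":[0,0,0],"hand":-1}]'; python3 look.py 14 wrist scene
```

```text
time: 9.7
ee_pos: [0.5489, -0.0235, 0.1814]
eef_rot: [0.704, -0.067, -0.704, -0.067]
ft_force: [-3.3, 0.9, 0.8]
width: 0.0004
9.7 [ 0.5489 -0.0235  0.1814] [-3.3  0.9  0.8] 0.0003503209352499266
tcp housing [-0.0092 -0.0476  0.1814]
jaw [-0.189 -0.982 -0.   ] down [ 0.001 -0.    -1.   ]
scene [237.27419355 289.13709677] 124
 knob@.18 housing [ 0.0217 -0.0446]
```

View pics/wrist14.png

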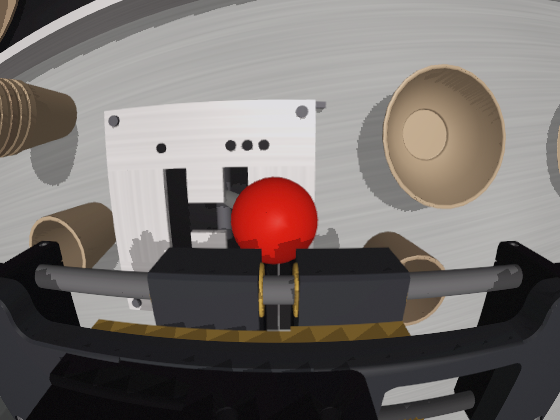

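The lever is moving forward in the right track, with the knob at wrist (222,275) centred on the fingers and about 3 N. About 3.4 cm remains.

```bash
python3 -m pendant '[{"translation":[0.8,-0.15,0],"angular":[0,0,0],"hand":-1},{"translation":[0.8,-0.15,0],"angular":[0,0,0],"hand":-1},{"translation":[0.8,-0.15,0],"angular":[0,0,0],"hand":-1},{"translation":[0.5,-0.1,0],"angular":[0,0,0],"hand":-1}]'; python3 look.py 15
python3 -m pendant '[{"translation":[0.2,-0.04,0],"angular":[0,0,0],"hand":-1},{"translation":[0.2,-0.04,0],"angular":[0,0,0],"hand":-1}]'; python3 look.py 16
```

```text
time: 10.2
ee_pos: [0.5774, -0.0292, 0.1802]
eef_rot: [-0.704, 0.067, 0.704, 0.067]
ft_force: [-1.8, 1.9, -2.7]
width: 0.0004
10.2 [ 0.5774 -0.0292  0.1802] [-1.8  1.9 -2.7] 0.0003581783499143986
tcp housing [ 0.0198 -0.0478  0.1802]
jaw [-0.189 -0.982  0.   ] down [-0.001  0.    -1.   ]
time: 10.4
ee_pos: [0.5809, -0.0298, 0.1803]
eef_rot: [-0.704, 0.067, 0.704, 0.067]
ft_force: [-3.2, 1.1, -1.4]
width: 0.0006
10.4 [ 0.5809 -0.0298  0.1803] [-3.2  1.1 -1.4] 0.0005705434741472284
tcp housing [ 0.0234 -0.0478  0.1803]
jaw [-0.189 -0.982  0.   ] down [-0.001 -0.    -1.   ]
```

```bash
python3 -m pendant '[{"translation":[0.1,-0.02,0],"angular":[0,0,0],"hand":-1},{"translation":[0.1,-0.02,0],"angular":[0,0,0],"hand":-1}]'; python3 look.py 17
python3 -m pendant '[{"translation":[0.1,-0.02,0],"angular":[0,0,0],"hand":-1},{"translation":[0.1,-0.02,0],"angular":[0,0,0],"hand":-1}]'; python3 look.py 18
python3 -m pendant '[{"translation":[0.1,-0.02,0],"angular":[0,0,0],"hand":-1},{"translation":[0,0,0],"angular":[0,0,0],"hand":-1}]'; python3 look.py 19 wrist
```

```text
time: 10.6
ee_pos: [0.5828, -0.0302, 0.1806]
eef_rot: [-0.704, 0.067, 0.704, 0.067]
ft_force: [-2.4, 0.9, -1.4]
width: 0.0001
10.6 [ 0.5828 -0.0302  0.1806] [-2.4  0.9 -1.4] 6.893505467672501e-05
tcp housing [ 0.0253 -0.0478  0.1806]
jaw [-0.189 -0.982  0.   ] down [-0. -0. -1.]
time: 10.8
ee_pos: [0.5842, -0.0303, 0.1803]
eef_rot: [-0.703, 0.067, 0.705, 0.067]
ft_force: [-7.4, 1.6, -1.6]
width: 0.0004
10.8 [ 0.5842 -0.0303  0.1803] [-7.4  1.6 -1.6] 0.00036848692236618805
tcp housing [ 0.0266 -0.0477  0.1803]
jaw [-0.189 -0.982  0.   ] down [-0.002 -0.    -1.   ]
time: 11.0
ee_pos: [0.5847, -0.0304, 0.1802]
eef_rot: [-0.703, 0.067, 0.705, 0.067]
ft_force: [-8.9, 1.8, -0.4]
width: 0.0003
11.0 [ 0.5847 -0.0304  0.1802] [-8.9  1.8 -0.4] 0.0003048260112084839
tcp housing [ 0.0272 -0.0476  0.1802]
jaw [-0.188 -0.982  0.001] down [-0.003  0.    -1.   ]
```

View pics/wrist19.png

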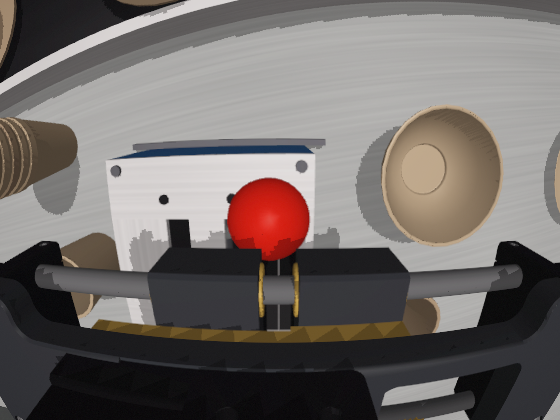

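The hard stop is reached: 9 N at 27 mm. One more small nudge, then I'll retreat and check.

```bash
python3 -m pendant '[{"translation":[0.1,-0.02,0],"angular":[0,0,0],"hand":-1},{"translation":[0,0,0],"angular":[0,0,0],"hand":-1}]'; python3 -m pendant '[{"translation":[-2,0.4,0],"angular":[0,0,0],"hand":-1},{"translation":[-4,0.8,0],"angular":[0,0,0],"hand":-1},{"translation":[0,0,4.5],"angular":[0,0,0],"hand":-1},{"translation":[0,0,4.5],"angular":[0,0,0],"hand":-1},{"translation":[-4,0,2],"angular":[0,0,0],"hand":-1},{"translation":[0,0,0],"angular":[0,0,0],"hand":-1},{"translation":[0,0,0],"angular":[0,0,0],"hand":-1}]'; python3 look.py 20 wrist scene top
python3 - <<'E'
from h import *
b=cv2.imread('pics/wrist20.png')[60:260,160:400]
cv2.imwrite('pics/w20z.png',cv2.resize(b,None,fx=3,fy=3,interpolation=cv2.INTER_CUBIC))
E
```

```text
time: 11.25
ee_pos: [0.5853, -0.0305, 0.18]
eef_rot: [-0.703, 0.067, 0.705, 0.067]
ft_force: [-10.6, 2.2, 0.4]
width: 0.0007
time: 11.95
ee_pos: [0.4874, -0.0194, 0.2918]
eef_rot: [0.705, -0.068, -0.703, -0.067]
ft_force: [-0.5, -0.2, -1.1]
width: 0.0004
11.95 [ 0.4874 -0.0194  0.2918] [-0.5 -0.2 -1.1] 0.0004015823242723914
tcp housing [-0.0705 -0.0552  0.2918]
jaw [-0.19  -0.982  0.001] down [ 0.004 -0.002 -1.   ]
scene [246.96850394 295.45669291] 127
 knob@.18 housing [ 0.0605 -0.0447]
top [317.69230769  66.69230769] 13
 knob@.18 housing [-0.5264  0.543 ]
```

View pics/w20z.png

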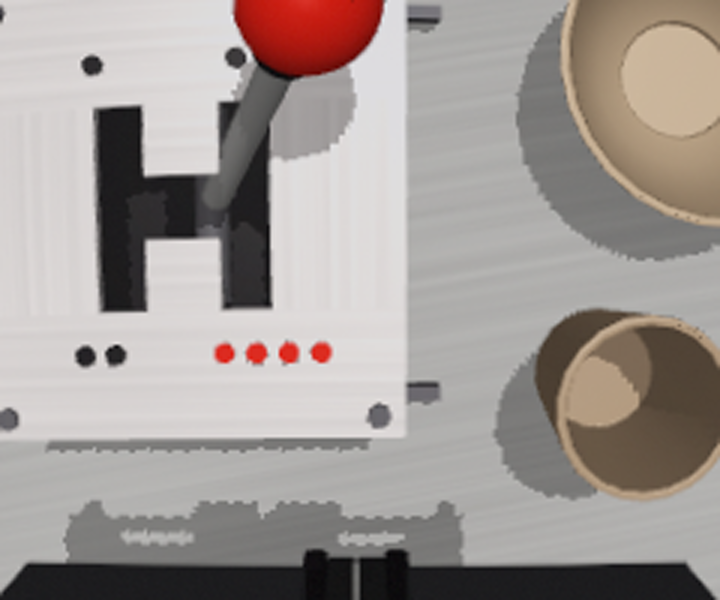

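View pics/scene20.png

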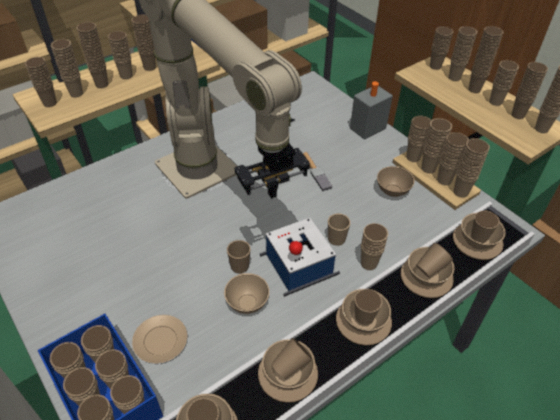

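The lever leans forward in the right track towards the three dots: knob at scene (247,295), and the cups and bowls haven't moved. I'll put a number on the lever angle.

Run:
```python
from h import *
from scipy.optimize import least_squares
s=r.read_state();e,q=s['ee_pos'],s['eef_rot']
b=red(cv2.imread('pics/wrist20.png')[:,:,::-1]);print('wrist',b)
sc=red(cv2.imread('pics/scene20.png')[:,:,::-1])[0]
for P in((.5674,.0222,-.18),(.567,.0215,-.19)):
  o=np.array([b[1][1]+b[1][3]/2-.5,b[1][0]+b[1][2]/2-.5])
  print('w',least_squares(lambda v:np.array(wproj(hf(knob(*v),P),e,q))-o,[.3,.3]).x,'s',least_squares(lambda v:np.array(proj('scene',hf(knob(*v),P)))-sc,[.3,.3]).x)
```

```text
wrist (array([ 60.40231788, 262.23454746]), array([ 238,   38,   50,   46, 1812], dtype=int32))
w [0.35166397 0.30882799] s [0.34519325 0.29071828]
w [0.35627786 0.30004913] s [0.35027189 0.28229376]
```

```bash
python3 -c "
from bench import r
print(r.close_job())"
```

```text
the job is handed in; nothing more can be done
None
```

The gear lever is in third, fully home in the three-dot slot, and I've handed the job in after about 12 s of robot time. I kept the fingers shut and used only their outsides: pushed the knob back to the cross-slot, then right to the stop, then forward to the stop.

**Forward stop:** resistance rose from about 3 N to 10.6 N.

**Lever angle:** after backing away, the wrist view gave 0.352–0.356 rad and the scene view 0.345–0.350 rad. Nominal fully home is 0.36, and the difference is within my measuring error.

**Sideways lean:** it read 0.28–0.31 rad against a nominal 0.32. It read similarly low (0.295–0.30) at both sideways ends, so I take this as a calibration offset.

**Reverse slot:** the lever never went towards it.

**Other objects:** in the pictures the cups, bowls, saucer and brush look unmoved. The arm ended clear of everything, with forces near zero.

**Failed check:** in the last top picture the knob was not picked out (the largest red patch was something else), so that view confirms nothing.

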